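# Feel round the rim of a glass loaf dish for chips

### The job

Check the rim of the glass loaf dish for chips. Start at the corner that is on the robot's side and nearest the small pinch bowl, run the fingertips along the long rim on the robot's side, and carry on all the way round the rim back to that corner, keeping them directly over the glass edge and within about a centimetre of it, brushing it lightly at most. Do not shift, tip or lift the dish, disturb nothing else on the counter, and finish with the hand raised well clear above the dish.

Things in the scene. Friction and masses are not known exactly. Their poses are not given: they have to be found in the camera images.
- dish: Loose, empty, clear glass loaf dish, some 0.85 kg. Centre line of its 9 wide rounded rim: 120 (x) by 230 (y), corners rounded by 16: long rims at x = -60 (robot's side) and x = +60, short rims at y = +115 and -115. Rim top 70 above the counter; walls lean outward. Origin: centre of underside, z up. Turned up to 18 degrees from square; its -x side always looks to the robot.
- bowl: Small round yellow pinch bowl, 84 across the mouth, 36 high, standing about 70 beyond one short end of the dish (it may be either end; the steel cup stands beyond the other). Origin: centre of the underside. To be left alone.
- cup: Steel measuring cup, 72 across, 48 high, with a flat level handle at the rim that reaches 130 from the cup's axis along its -x. Origin: centre of the underside. To be left alone.
- coaster: Round bamboo coaster, 96 across, 9 thick, in the row beyond the bowl or the cup. Origin: centre of the underside. To be left alone.
- jar: Glass jar with steel cap, 68 across, 110 high, to the right of the row. Origin: centre of the underside. To be left alone.
- mug: White mug, 80 across, 90 high, behind the dish. Origin: centre of the underside. To be left alone.
- mill: Dark wooden pepper mill, 52 across, 104 high, behind the dish. Origin: centre of the underside. To be left alone.
- spoon: Wooden spoon lying flat on the counter behind the dish. Origin: underside, midway along. To be left alone.

How it is judged:
On the way, in this order (a step that is already met when the one before it is completed fails the run):
1. fingertips just over the rim: the robot-side corner nearest the bowl (((y of bowl in the frame of dish above 0 m and x of the grasp point in the frame of dish between -0.078 and -0.042 m and y of the grasp point in the frame of dish between 0.097 and 0.133 m and z of the grasp point in the frame of dish between 0.08 and 0.117 m) or (y of bowl in the frame of dish below 0 m and x of the grasp point in the frame of dish between -0.078 and -0.042 m and y of the grasp point in the frame of dish between -0.133 and -0.097 m and z of the grasp point in the frame of dish between 0.08 and 0.117 m))), for 0.04 s.
2. fingertips just over the rim: along the robot-side long rim (((y of bowl in the frame of dish above 0 m and x of the grasp point in the frame of dish between -0.078 and -0.042 m and y of the grasp point in the frame of dish between 0.0205 and 0.0565 m and z of the grasp point in the frame of dish between 0.08 and 0.117 m) or (y of bowl in the frame of dish below 0 m and x of the grasp point in the frame of dish between -0.078 and -0.042 m and y of the grasp point in the frame of dish between -0.0565 and -0.0205 m and z of the grasp point in the frame of dish between 0.08 and 0.117 m))), for 0.04 s.
3. fingertips just over the rim: along the robot-side long rim (((y of bowl in the frame of dish above 0 m and x of the grasp point in the frame of dish between -0.078 and -0.042 m and y of the grasp point in the frame of dish between -0.0565 and -0.0205 m and z of the grasp point in the frame of dish between 0.08 and 0.117 m) or (y of bowl in the frame of dish below 0 m and x of the grasp point in the frame of dish between -0.078 and -0.042 m and y of the grasp point in the frame of dish between 0.0205 and 0.0565 m and z of the grasp point in the frame of dish between 0.08 and 0.117 m))), for 0.04 s.
4. fingertips just over the rim: the other robot-side corner (((y of bowl in the frame of dish above 0 m and x of the grasp point in the frame of dish between -0.078 and -0.042 m and y of the grasp point in the frame of dish between -0.133 and -0.097 m and z of the grasp point in the frame of dish between 0.08 and 0.117 m) or (y of bowl in the frame of dish below 0 m and x of the grasp point in the frame of dish between -0.078 and -0.042 m and y of the grasp point in the frame of dish between 0.097 and 0.133 m and z of the grasp point in the frame of dish between 0.08 and 0.117 m))), for 0.04 s.
5. fingertips just over the rim: the middle of the short rim away from the bowl (((y of bowl in the frame of dish above 0 m and x of the grasp point in the frame of dish between -0.018 and 0.018 m and y of the grasp point in the frame of dish between -0.133 and -0.097 m and z of the grasp point in the frame of dish between 0.08 and 0.117 m) or (y of bowl in the frame of dish below 0 m and x of the grasp point in the frame of dish between -0.018 and 0.018 m and y of the grasp point in the frame of dish between 0.097 and 0.133 m and z of the grasp point in the frame of dish between 0.08 and 0.117 m))), for 0.04 s.
6. fingertips just over the rim: the far corner away from the bowl (((y of bowl in the frame of dish above 0 m and x of the grasp point in the frame of dish between 0.042 and 0.078 m and y of the grasp point in the frame of dish between -0.133 and -0.097 m and z of the grasp point in the frame of dish between 0.08 and 0.117 m) or (y of bowl in the frame of dish below 0 m and x of the grasp point in the frame of dish between 0.042 and 0.078 m and y of the grasp point in the frame of dish between 0.097 and 0.133 m and z of the grasp point in the frame of dish between 0.08 and 0.117 m))), for 0.04 s.
7. fingertips just over the rim: along the far long rim (((y of bowl in the frame of dish above 0 m and x of the grasp point in the frame of dish between 0.042 and 0.078 m and y of the grasp point in the frame of dish between -0.018 and 0.018 m and z of the grasp point in the frame of dish between 0.08 and 0.117 m) or (y of bowl in the frame of dish below 0 m and x of the grasp point in the frame of dish between 0.042 and 0.078 m and y of the grasp point in the frame of dish between -0.018 and 0.018 m and z of the grasp point in the frame of dish between 0.08 and 0.117 m))), for 0.04 s.
8. fingertips just over the rim: the far corner on the bowl's side (((y of bowl in the frame of dish above 0 m and x of the grasp point in the frame of dish between 0.042 and 0.078 m and y of the grasp point in the frame of dish between 0.097 and 0.133 m and z of the grasp point in the frame of dish between 0.08 and 0.117 m) or (y of bowl in the frame of dish below 0 m and x of the grasp point in the frame of dish between 0.042 and 0.078 m and y of the grasp point in the frame of dish between -0.133 and -0.097 m and z of the grasp point in the frame of dish between 0.08 and 0.117 m))), for 0.04 s.
9. fingertips just over the rim: the middle of the short rim beside the bowl (((y of bowl in the frame of dish above 0 m and x of the grasp point in the frame of dish between -0.018 and 0.018 m and y of the grasp point in the frame of dish between 0.097 and 0.133 m and z of the grasp point in the frame of dish between 0.08 and 0.117 m) or (y of bowl in the frame of dish below 0 m and x of the grasp point in the frame of dish between -0.018 and 0.018 m and y of the grasp point in the frame of dish between -0.133 and -0.097 m and z of the grasp point in the frame of dish between 0.08 and 0.117 m))), for 0.04 s.
10. fingertips just over the rim: back at the corner where it began (((y of bowl in the frame of dish above 0 m and x of the grasp point in the frame of dish between -0.078 and -0.042 m and y of the grasp point in the frame of dish between 0.097 and 0.133 m and z of the grasp point in the frame of dish between 0.08 and 0.117 m) or (y of bowl in the frame of dish below 0 m and x of the grasp point in the frame of dish between -0.078 and -0.042 m and y of the grasp point in the frame of dish between -0.133 and -0.097 m and z of the grasp point in the frame of dish between 0.08 and 0.117 m))), for 0.04 s.
At the end, for the whole second after the job is handed in: The fingertips went round the whole rim in order (within 18 mm sideways of its centre line, tips at most about 28 mm above it); the dish stands level within 15 mm of its start, other things within 20 mm, all at rest, and the grasp point is at least 140 mm above the counter (distance of dish from where it was at the start of the episode below 0.015 m and angle between dish's own z axis and vertical below 0.05 rad and linear speed of dish below 0.02 m/s and distance of each of bowl, cup, coaster, jar, mug, mill, spoon from where it was at the start of the episode below 0.02 m and height (world z) of the grasp point above 0.14 m); the robot touches nothing.
It fails at once if the dish is lifted (height (world z) of dish above 0.008 m).
It fails at once if the dish is shifted more than 15 mm (distance of dish from where it was at the start of the episode above 0.015 m).
It fails at once if the dish is tipped (angle between dish's own z axis and vertical above 0.1 rad).
It fails at once if the dish is pressed hard (contact force between any of the fingers, the arm and dish above 20 N).
It fails at once if another thing on the counter is disturbed (distance of any of bowl, cup, coaster, jar, mug, mill, spoon from where it was at the start of the episode above 0.02 m).
It also fails if it takes over 54 s, if anything falls off the work surface, if the arm or the gripper's body presses on something with over 40 N, if the wrist force passes 120 N, or if a joint passes its speed limit or range.

### The arm

A 6-joint arm with a two-finger parallel gripper is mounted at the origin on the work surface. World frame = base frame: x ahead of the robot, y to its left, z up, the work surface at z = 0. Lengths are in m, angles in rad, forces in N, time in s.
With the tool pointing down it reaches from about 0.35 to 0.975 m from the base axis. Payload 7.1 kg.
Tool frame: the origin (TCP) lies midway between the tips of the shut fingers; the grasp point (between the pads) lies 19 mm behind it; z points along the fingers, y is the line along which they close (so a half turn about z gives the same grasp; the last joint's range is limited). The gripper opens to 88 mm and grips with 3 to 60 N. Pads are 20 mm wide; open, the fingers measure 115 mm over their backs; the gripper's body (75 mm by 178 mm) begins 61 mm behind the grasp point.
Start: joints at [1.178, 0.423, 1.63, -0, 1.089, -0.019], TCP at [0.228, 0.582, 0.223] pointing down, gripper open.
Joint ranges: [-3, 3], [-0.9, 2.11], [0.09, 2.58], [-1.31, 4.45], [0.11, 2.69], [-2.54, 2.54]. Speed limits (rad/s): [2.39, 2.39, 3.01, 3.14, 3.14, 3.14].

### API

Orientations are given as a unit quaternion [w, x, y, z].
In Python, from station import move_pose, movel, movej, command_gripper, wait, inverse_kinematics, read_camera, camera_info, MotionError, job_done, get_time, get_joint_pos, get_qvel, get_effort, get_tcp_pos, get_ee_rot, get_ft_force, get_ft_torque, get_grip_width, get_finger_force gives the robot as it stands. Calls block until the motion is done:
- move_pose(position, orientation): joint-space move of the TCP to a pose.
- movel(position, frame=None, v=0.15, until_force=None): straight line of the TCP; frame=None keeps the orientation; v is the mean speed in m/s. With until_force (N) it stops when the force on the tool has changed by that much, and returns True; else False.
- movej(angles): joint-space move.
- command_gripper(opening): opening from 0.0 (shut) to 1.0 (fully open); the grip force is fixed at half the most; returns when the fingers have stopped.
- wait(seconds).
- inverse_kinematics(position, orientation): joint angles nearest the present ones, or None.
- read_camera(name): name is "side" or "top" or "wrist"; returns the picture (480x640x3 uint8, red, green, blue); there is no depth.
- camera_info(name): a dict with "intrinsics" (3x3 intrinsics, pixels), "T" (4x4, takes a point from camera to world coordinates); the wrist camera has in their place "tool_from_camera" (4x4, takes a point from camera to tool coordinates, whose origin is the TCP and whose axes are the flange's). Camera axes: x right, y up, looking along -z (the intrinsics and any distortion apply to the point x, -y, -z); pixel columns grow to the right and rows downward; lengths in m; the calibration is good to about 2 mm. A picture is of the moment at which its call begins: read the wrist's pose just before it. camera_info takes no time and is no camera call.
A pose or a line that the arm cannot do raises MotionError and nothing moves.
- job_done(): hands the job in; it is judged then, once.
Readings, each from a call of its own:
- get_time(): time.
- get_joint_pos(): joint angles.
- get_qvel(): joint speeds.
- get_effort(): joint torques, N m.
- get_tcp_pos(): TCP position.
- get_ee_rot(): TCP orientation.
- get_ft_force(): force on the tool from outside, world axes, zero at the start.
- get_ft_torque(): the same for the moment, N m.
- get_grip_width(): opening from 0.0 (shut) to 1.0 (fully open).
- get_finger_force(): force on a finger pad.
Only numpy, scipy, OpenCV 4.12 (cv2) and the standard library are available. Lean on these libraries where they do the work, as an engineer would, in place of code of your own. Each camera call takes 0.05 s, during which the arm holds its last target. There are 200 camera calls.

## Working session

There is one attempt and no reset: what is moved stays moved. The work goes in short steps, each a Python script; the robot and the scene stay as the last script left them, time stands still between calls to the robot, and variables do not carry over. Pictures are saved under pics/ and viewed, at most 10 in all, crops included, and the job is handed in when it is done.

```bash
mkdir -p pics
python3 - <<'E'
from station import *
import cv2,numpy as np
for n in ("top","side"):
    cv2.imwrite(f"pics/{n}.png",read_camera(n)[:,:,::-1]); i=camera_info(n); print(n,i)
print(camera_info("wrist"),get_time(),get_ee_rot())
E
```

```text
top {'intrinsics': array([[436.34341444,   0.        , 313.12873951],
       [  0.        , 436.34341444, 238.60730689],
       [  0.        ,   0.        ,   1.        ]]), 'T': array([[ 2.89609812e-02,  9.81636393e-01, -1.88550400e-01,
         3.96690534e-01],
       [-9.99431119e-01,  3.16982671e-02,  1.15176984e-02,
        -4.62386591e-04],
       [ 1.72829128e-02,  1.88109574e-01,  9.81995972e-01,
         1.15348564e+00],
       [ 0.00000000e+00,  0.00000000e+00,  0.00000000e+00,
         1.00000000e+00]])}
side {'intrinsics': array([[501.83778024,   0.        , 327.31035912],
       [  0.        , 501.83778024, 238.78453748],
       [  0.        ,   0.        ,   1.        ]]), 'T': array([[ 0.9980798 ,  0.05720729, -0.02374971,  0.59157587],
       [-0.05899934,  0.76125596, -0.64576191, -0.69326554],
       [-0.01886268,  0.64592313,  0.76316938,  0.86858007],
       [ 0.        ,  0.        ,  0.        ,  1.        ]])}
{'intrinsics': array([[379.73571433,   0.        , 319.46175739],
       [  0.        , 379.73571433, 237.18503302],
       [  0.        ,   0.        ,   1.        ]]), 'tool_from_camera': array([[-1.31748829e-04,  9.65863867e-01,  2.59050138e-01,
         7.00603904e-02],
       [ 9.99999979e-01,  1.67995163e-04, -1.17782729e-04,
         1.11688466e-04],
       [-1.57281253e-04,  2.59050117e-01, -9.65863868e-01,
        -1.61822899e-01],
       [ 0.00000000e+00,  0.00000000e+00,  0.00000000e+00,
         1.00000000e+00]])} 0.1 [-1.39347426e-04  1.85808916e-01  9.82585641e-01 -6.96629592e-04]
```

View pics/top.png

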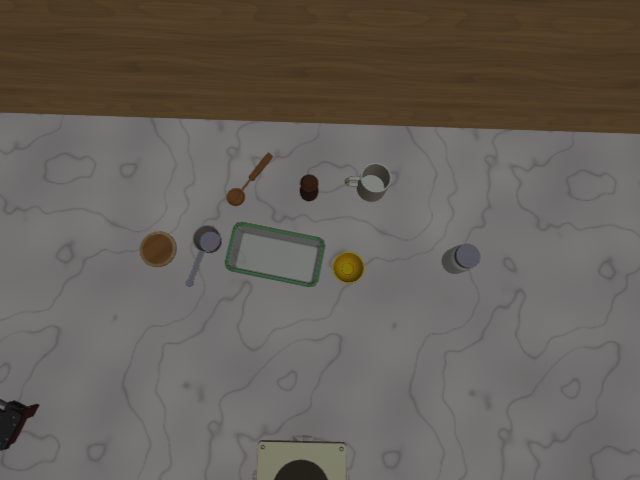

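View pics/side.png

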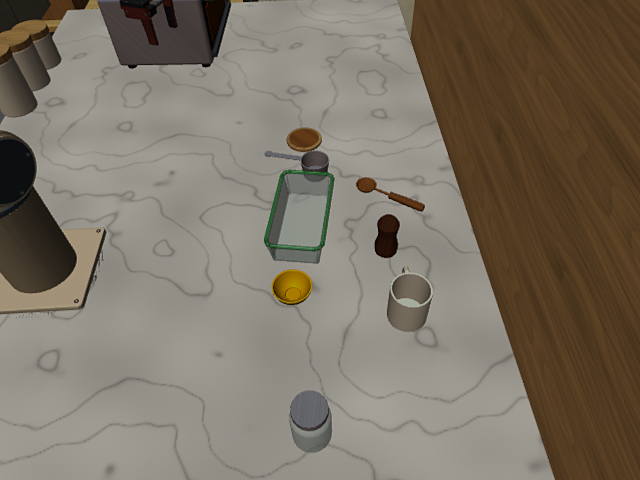

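The top view shows the green-tinted dish rim with corners at about (235,224), (325,238), (317,285) and (227,268). The bowl is at (349,268), off the -y end, so the start corner is near (317,285). The side view agrees: the bowl is at (292,287), and the cup is at the far end.

```bash
cat > h.py <<'E'
from station import *
import cv2,numpy as np
from scipy.spatial.transform import Rotation as R
def pose(n):
    i=camera_info(n)
    if n!="wrist": return i["intrinsics"],i["T"]
    T=np.eye(4); T[:3,:3]=R.from_quat(np.roll(get_ee_rot(),-1)).as_matrix(); T[:3,3]=get_tcp_pos()
    return i["intrinsics"],T@i["tool_from_camera"]
def cast(K,T,px,z):
    px=np.reshape(px,(-1,2)).astype(float)
    d=np.c_[(px[:,0]-K[0,2])/K[0,0],-(px[:,1]-K[1,2])/K[1,1],-np.ones(len(px))]@T[:3,:3].T
    return (T[:3,3]+d*((z-T[2,3])/d[:,2])[:,None])[:,:2]
def find(n,png=None):
    K,T=pose(n); im=read_camera(n)
    h=cv2.cvtColor(im,cv2.COLOR_RGB2HSV)
    m=cv2.inRange(h,(50,70,40),(95,255,255))
    m=cv2.morphologyEx(m,cv2.MORPH_CLOSE,np.ones((5,5)))
    cs=cv2.findContours(m,cv2.RETR_EXTERNAL,cv2.CHAIN_APPROX_NONE)[0]
    c=max(cs,key=lambda c:cv2.contourArea(cv2.convexHull(c)))
    p=cast(K,T,c,0.067)
    (cx,cy),(w,l),a=cv2.minAreaRect((p*1000).astype(np.float32))
    if w>l: w,l,a=l,w,a-90
    a=(a+90)%180-90   # w axis = dish x
    if png:
        o=im[:,:,::-1].copy(); cv2.drawContours(o,[c],-1,(0,0,255),1); cv2.imwrite(png,o)
    print(n,"centre",cx,cy,"size",w,l,"(129x239) yaw",a,len(c))
    return np.array([cx,cy])/1000,np.radians(a)
E
python3 - <<'E'
from h import *
find("top","pics/t2.png"); find("side","pics/s2.png")
a,b=cv2.imread("pics/t2.png")[190:310,190:390],cv2.imread("pics/s2.png")[150:270,220:380]
cv2.imwrite("pics/c.png",np.hstack([cv2.resize(a,None,fx=2,fy=2),cv2.resize(b,None,fx=2,fy=2)]))
E
```

```text
top centre 563.578125 82.56263732910156 size 127.07241821289062 236.35313415527344 (129x239) yaw -9.539634704589844 262
side centre 562.4795532226562 81.84601593017578 size 127.66852569580078 241.11581420898438 (129x239) yaw -9.725456237792969 250
```

View pics/c.png

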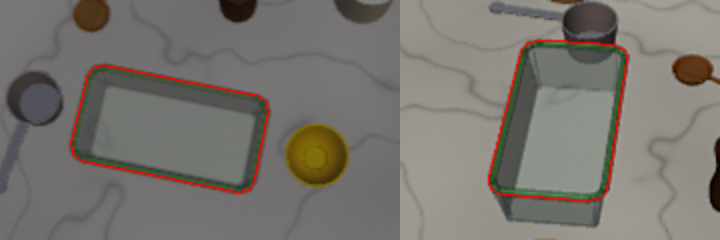

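Both views agree within about 1 mm, and the sizes match the 129x239 outline. Next I'll shut the fingers, go above the dish and take one close look.

```bash
cat >> h.py <<'E'
def quat(a):
    c,s=np.cos(a),np.sin(a)
    return np.roll(R.from_matrix(np.array([[-c,-s,0],[-s,c,0],[0,0,-1.]])).as_quat(),1)
E
python3 - <<'E'
from h import *
command_gripper(0.0)
a=np.radians(-9.6)
move_pose([0.53,0.088,0.30],quat(a))
print(get_time(),get_joint_pos(),get_grip_width())
find("wrist","pics/w.png")
E
```

```text
3.6417 [ 1.43526788e-01  2.08872528e-01  1.74641288e+00  1.60800463e-04
  1.18644890e+00 -1.26056850e+00] 0.004063153731627449
wrist centre 563.8055419921875 82.65663146972656 size 127.67552185058594 237.5247344970703 (129x239) yaw -9.751907348632812 1131
```

View pics/w.png

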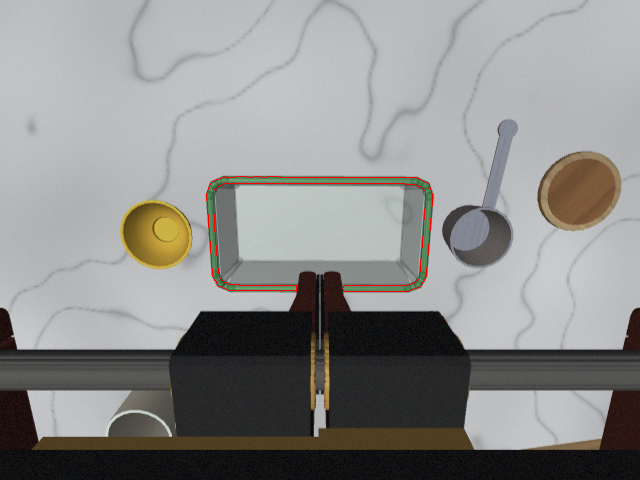

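The wrist view confirms it: the rim outline spans (208–433, 178–292), and the bowl is at (157,234) on the -y end. The centre is the same within 1 mm, so I'll trace now with the tips 9 mm above the rim.

Run:
```python
from h import *
c,a=np.array([.5635,.0825]),np.radians(-9.7); q=quat(a)
M=np.array([[np.cos(a),-np.sin(a)],[np.sin(a),np.cos(a)]])
def corner(sx,sy,first):   # three arc points, radius 16 mm; first: 'x' = start on the long rim
    t=[0,45,90] if first=='x' else [90,45,0]
    return [(sx*(.044+.016*np.cos(np.radians(u))),sy*(.099+.016*np.sin(np.radians(u)))) for u in t]
P=[corner(-1,-1,'y')[1],corner(-1,-1,'y')[2],(-.06,-.0385),(-.06,.0385)]+corner(-1,1,'x')+[(0,.115)]+corner(1,1,'y')+[(.06,0)]+corner(1,-1,'x')+[(0,-.115)]+corner(-1,-1,'y')[:2]
W=lambda p,z:list(c+M@np.array(p))+[z]
move_pose(W(P[0],.17),q); movel(W(P[0],.079),v=.08)
f0=get_ft_force()
for p in P[1:]:
    hit=movel(W(p,.079),v=.05,until_force=5)
    e=np.array(get_tcp_pos())-W(p,.079)
    print(np.round(p,3),"err mm",np.round(e*1000,1),round(get_time(),1),hit)
    if hit: break
    wait(.08)
print(f0,get_ft_force())
if not hit:
    movel(W(P[-1],.25),v=.1)
```

```text
[-0.06  -0.099] err mm [-0.   0.4  0.2] 6.1 False
[-0.06  -0.038] err mm [-0.1 -0.2 -0. ] 7.5 False
[-0.06   0.038] err mm [-0.1 -0.2 -0. ] 9.3 False
[-0.06   0.099] err mm [-0.1 -0.3 -0. ] 10.8 False
[-0.055  0.11 ] err mm [ 0.2  0.4 -0. ] 11.2 False
[-0.044  0.115] err mm [ 0.4 -0.  -0. ] 11.7 False
[0.    0.115] err mm [-0.3 -0.  -0.1] 12.8 False
[0.044 0.115] err mm [-0.4  0.  -0.1] 13.9 False
[0.055 0.11 ] err mm [ 0.3 -0.3 -0. ] 14.4 False
[0.06  0.099] err mm [ 0.1 -0.5  0. ] 14.9 False
[0.06 0.  ] err mm [ 0.   0.2 -0. ] 17.1 False
[ 0.06  -0.099] err mm [ 0.   0.2 -0. ] 19.3 False
[ 0.055 -0.11 ] err mm [-0.2 -0.4  0. ] 19.8 False
[ 0.044 -0.115] err mm [-0.4 -0.   0. ] 20.3 False
[ 0.    -0.115] err mm [ 0.4 -0.   0.1] 21.4 False
[-0.044 -0.115] err mm [ 0.4 -0.   0.1] 22.5 False
[-0.055 -0.11 ] err mm [-0.3  0.2  0. ] 23.0 False
[-0.00287002 -0.02890739 -0.11250363] [ 0.55733699 -0.26975467 -0.91571856]
```

Run:
```python
from h import *
movel([0.53,0.088,0.30],v=.15); wait(.3)
find("wrist"); print(get_tcp_pos(),get_time())
print(job_done())
```

```text
wrist centre 563.9219360351562 82.60968780517578 size 127.64982604980469 237.51211547851562 (129x239) yaw -9.869735717773438 1132
[0.52989097 0.08759728 0.29990196] 26.2333
the job is handed in; nothing more can be done
None
```

I traced the whole rim from the bowl-side corner on the robot's side and back to it, with the tips about 9 mm above the glass. No contact was felt, the dish was unmoved in a final wrist-camera check, and I handed the job in at 26 s with the hand raised to 0.30 m; no judging result came back.

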